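# Gauge mortar prisms end for end on a length comparator

### The arm

A 6-joint arm with a two-finger parallel gripper is mounted at the origin on the work surface. World frame = base frame: x ahead of the robot, y to its left, z up, the work surface at z = 0. Lengths are in m, angles in degrees, forces in N, time in s.
With the tool pointing down it reaches from about 0.275 to 0.85 m from the base axis. Payload 19 kg.
Tool frame: the origin (TCP) lies on the centre line of the jaws, within the pads' length; the fingertips stand ahead of it and the grasp point (between the pads) lies 8 mm behind it (robot.finger_overhang is the z of the fingertips in the tool frame, in m); z points along the fingers, y is the line along which they close (so a half turn about z gives the same grasp; the last joint's range is limited). The gripper opens to 85 mm and grips with 20 to 120 N. Pads are 22 mm wide; open, the fingers measure 114 mm over their backs; the gripper's body (76 mm by 85 mm) begins 54 mm behind the grasp point. The pads swing forward as they close: fully open they stand 13 mm farther back than shut.
Start: joints at [69.5, 8.623, 82.357, -0, 89.026, -7.678], TCP at [0.128, 0.561, 0.242] pointing down, gripper open.
Joint ranges: [-160.23, 160.23], [-39.13, 120.54], [6.94, 153.29], [-79.49, 259.48], [9.18, 160.14], [-161.06, 161.06]. Speed limits (degrees/s): [108.29, 108.29, 127.2, 172.46, 172.46, 172.46].

### API

Orientations are given as a 3x3 rotation matrix whose columns are the frame's x, y, z axes.
In Python, from plant import robot gives the robot as it stands. Calls block until the motion is done:
- robot.move_ptp(position, orientation): joint-space move of the TCP to a pose.
- robot.movel(position, rot=None, feed=0.15, contact_N=None): straight line of the TCP; rot=None keeps the orientation; feed is the mean speed in m/s. With contact_N (N) it stops when the force on the tool has changed by that much, and returns True; else False.
- robot.move_j(angles): joint-space move.
- robot.grip(opening): finger opening in m; the grip force is fixed at half the most; returns when the fingers have stopped.
- robot.pause(seconds).
- robot.solve_ik(position, orientation): joint angles nearest the present ones, or None.
- robot.get_state(): the state.
- robot.get_image(name): name is "side" or "top"; returns a dict with "pixels" (400x640x3 uint8, red, green, blue), "camera_matrix" (3x3 intrinsics, pixels), "pose" (4x4, takes a point from camera to world coordinates). Camera axes: x right, y down, z forward; pixel columns grow to the right and rows downward; lengths in m; the calibration is good to about 2 mm. A picture is of the moment at which its call begins. There is no depth.
A pose or a line that the arm cannot do raises robot.Unreachable and nothing moves.
- robot.sign_off(): hands the job in; it is judged then, once.
Trained networks look in a picture, given as the dict that the camera call returned (one of the last four; its "shot" number tells which), for a name from the list of things; names that differ only in an ending like _2 or _b are one class to them, and where a whole thing is asked for, a point or a joint stands for the part that bears it (a point fixed in the world has none). Each returns a list of dicts, best first, with "confidence" (0 to 1); they miss things now and then, are a little off and sometimes report something else, mostly with a low value. They report only what shows in the picture. A call takes as long as a camera call.
- robot.regions_of(query, picture): "pixels" (400x640 bool, what is visible of it) and "at" ([column, row] in pixels, amid what is visible of it).
- robot.landmark_of(query, picture): "at" ([column, row] in pixels: a listed point, or the origin of a listed thing).
The state is a dict: "time": time; "joint_pos": joint angles; "joint_velocities": joint speeds; "joint_torque": joint torques, N m; "eef_pos": TCP position; "tool_rot": TCP orientation; "wrist_force": force on the tool from outside, world axes, zero at the start; "torque": the same for the moment, N m; "gripper_width": finger opening in m; "grasp_force": force on a finger pad.
Only numpy, scipy, OpenCV 4.12 (cv2) and the standard library are available. Lean on these libraries where they do the work, as an engineer would, in place of code of your own. Each camera call takes 0.05 s, during which the arm holds its last target. There are 200 camera calls.

### The job

Check the mortar prisms on the length comparator: first turn the dial gauge's bezel until its red zero mark sits under the blue needle and let go. Then, one prism after another from the palest to the darkest so that dark grit is not carried onto pale ones (white, brown, black; one may be missing), lay or hold each just on the bed and push its green-banded end square and centred on the plunger until it is flush against the bracket and keep it there for about a second, turn it end for end and do the same with its plain end. In the end all prisms lie flat in the blue tray, not stacked or on its rim, the dial is still at zero, and the other things on the bench have been left where they were.

Things in the scene. Friction and masses are not known exactly. Their poses are not given: they have to be found in the camera images.
- gauge: Fixed length comparator. Origin on the bench under the front face of its upright steel bracket; x = push direction of the prisms, z up. Grey bed plate 8 mm thick, x -97 to +118 mm, y -40 to +40 mm. Bracket plate x 0 to 5, y -35 to +35 mm, 47 mm high. Behind it a dial gauge lies face up, vertical axis at x = 75 mm, case 50 mm across. A prism lying on the bed has its centre 28 mm up.
- anvil (a point): point on the bracket's front face (x = 0 of the gauge) at the plunger's axis, 28 mm above the bench; axes as the gauge
- plunger (a joint): steel spring plunger, 8 mm thick, sticking 8 mm out of the bracket towards -x of the gauge, at the anvil point; 0 = fully out, 0.008 = flush with the bracket (m; springs back; 500 N/m, so 4 N when flush). The dial's blue needle swings as it goes in and returns when it is let out.
- bezel (a joint): black knurled bezel ring of the dial gauge, 58 mm across, 41 to 55 mm above the bench, carrying the white dial face with its red zero mark; grip it across from above at any yaw; friction 0.03 N m, stays where left. rad, grows anticlockwise from above; 0 = red mark under the resting blue needle (along the gauge's +x). Range -0.8 to 3.0.
- dial_centre (a point): centre of the dial, on the top face of the bezel, 55 mm above the bench; axes as the gauge
- zero_mark (a point): outer end of the red zero mark on the bezel's top face, 26 mm from the dial's centre
- tray: fixed shallow blue tray, 300 (x) x 130 (y) mm outside, walls 4 mm thick and 14 mm high, floor 4 mm thick; origin under its centre on the bench; a prism lying in it has its centre about 24 mm above the bench
- prism_white: white mortar prism, 80 (x) x 40 x 40 mm, about 0.27 kg, loose, lying on the bench (may be absent); origin at its centre; a green paint band 16 mm wide runs round its +x end, the -x end is plain
- white_green_end (a point): centre of the green-banded end face of the white prism
- white_plain_end (a point): centre of the plain end face of the white prism
- prism_brown: brown mortar prism, 80 (x) x 40 x 40 mm, about 0.27 kg, loose, lying on the bench (may be absent); origin at its centre; a green paint band 16 mm wide runs round its +x end, the -x end is plain
- brown_green_end (a point): centre of the green-banded end face of the brown prism
- brown_plain_end (a point): centre of the plain end face of the brown prism
- prism_black: black mortar prism, 80 (x) x 40 x 40 mm, about 0.27 kg, loose, lying on the bench (may be absent); origin at its centre; a green paint band 16 mm wide runs round its +x end, the -x end is plain
- black_green_end (a point): centre of the green-banded end face of the black prism
- black_plain_end (a point): centre of the plain end face of the black prism
- dish: white porcelain dish, 70 mm wide, 30 mm high; a bystander to be left alone; origin at its underside
- weight: brass weight, 36 mm wide, 42 mm high; a bystander to be left alone; origin at its underside
- tamper: aluminium tamper, 64 mm foot, 160 mm high; a bystander to be left alone; origin at its underside
- spatula: spatula lying on the bench; a bystander to be left alone; origin at its underside
- jar: amber jar, 60 mm wide, 70 mm high; a bystander to be left alone; origin at its underside

How it is judged (in metres and radians):
On the way, in this order (a step that is already met when the one before it is completed fails the run):
1. the bezel stands at zero (within 0.1 rad) and still, let go (value of joint bezel between -0.1 and 0.1 rad and velocity of joint bezel between -0.05 and 0.05 rad/s and contact force between the fingers and bezel below 0.1 N), for 0.2 s.
2. white prism: green end pushed square and flush to the bracket, end face within 2 mm of it, end centre within 12 mm of the anvil point, held 0.3 s (x of white_green_end in the frame of gauge above -0.002 m and distance between white_green_end and anvil below 0.012 m and angle between the x axis of prism_white and the x axis of gauge, either way round below 0.14 rad), for 0.3 s.
3. white prism: plain end pushed square and flush to the bracket, end face within 2 mm of it, end centre within 12 mm of the anvil point, held 0.3 s (x of white_plain_end in the frame of gauge above -0.002 m and distance between white_plain_end and anvil below 0.012 m and angle between the x axis of prism_white and the x axis of gauge, either way round below 0.14 rad), for 0.3 s.
4. brown prism: green end pushed square and flush to the bracket, end face within 2 mm of it, end centre within 12 mm of the anvil point, held 0.3 s (x of brown_green_end in the frame of gauge above -0.002 m and distance between brown_green_end and anvil below 0.012 m and angle between the x axis of prism_brown and the x axis of gauge, either way round below 0.14 rad), for 0.3 s.
5. brown prism: plain end pushed square and flush to the bracket, end face within 2 mm of it, end centre within 12 mm of the anvil point, held 0.3 s (x of brown_plain_end in the frame of gauge above -0.002 m and distance between brown_plain_end and anvil below 0.012 m and angle between the x axis of prism_brown and the x axis of gauge, either way round below 0.14 rad), for 0.3 s.
6. black prism: green end pushed square and flush to the bracket, end face within 2 mm of it, end centre within 12 mm of the anvil point, held 0.3 s (x of black_green_end in the frame of gauge above -0.002 m and distance between black_green_end and anvil below 0.012 m and angle between the x axis of prism_black and the x axis of gauge, either way round below 0.14 rad), for 0.3 s.
7. black prism: plain end pushed square and flush to the bracket, end face within 2 mm of it, end centre within 12 mm of the anvil point, held 0.3 s (x of black_plain_end in the frame of gauge above -0.002 m and distance between black_plain_end and anvil below 0.012 m and angle between the x axis of prism_black and the x axis of gauge, either way round below 0.14 rad), for 0.3 s.
At the end, for the whole second after the job is handed in: Every prism present lies level (within 7 degrees) on the tray's floor, centre inside the tray (within 125 mm along and 45 mm across of its middle), at rest; the bezel is within 0.1 rad of zero (value of joint bezel between -0.1 and 0.1 rad and x of prism_white in the frame of tray between -0.125 and 0.125 m and y of prism_white in the frame of tray between -0.045 and 0.045 m and z of prism_white in the frame of tray between 0.018 and 0.03 m and angle between prism_white's own x axis and vertical between 1.45 and 1.69 rad and linear speed of each of prism_white, prism_brown, prism_black below 0.03 m/s and x of prism_brown in the frame of tray between -0.125 and 0.125 m and y of prism_brown in the frame of tray between -0.045 and 0.045 m and z of prism_brown in the frame of tray between 0.018 and 0.03 m and angle between prism_brown's own x axis and vertical between 1.45 and 1.69 rad and x of prism_black in the frame of tray between -0.125 and 0.125 m and y of prism_black in the frame of tray between -0.045 and 0.045 m and z of prism_black in the frame of tray between 0.018 and 0.03 m and angle between prism_black's own x axis and vertical between 1.45 and 1.69 rad); the robot touches nothing.
It fails at once if a bystander is moved more than 40 mm (distance of any of dish, weight, tamper, spatula, jar from where it was at the start of the episode above 0.04 m).
Of prism_white, prism_brown, prism_black only 2 to 3 are there at a start; the rules pass over those that are not, and their reading is None.
At some moment in a run one of prism_white, prism_brown, prism_black may be knocked a few centimetres aside while the robot is not near it.
Once in a run the grip may slacken for a moment while it holds something.
It also fails if it takes over 210 s, if anything falls off the work surface, if the arm or the gripper's body presses on something with over 40 N, if the wrist force passes 120 N, or if a joint passes its speed limit or range.

## Working session

There is one attempt and no reset: what is moved stays moved. The work goes in short steps, each a Python script; the robot and the scene stay as the last script left them, time stands still between calls to the robot, and variables do not carry over. Pictures are saved under pics/ and viewed, at most 14 in all, crops included, and the job is handed in when it is done.

```bash
ls; mkdir -p pics
cat > h.py <<'E'
import numpy as np, cv2
from plant import robot
def save(im,name): cv2.imwrite('pics/'+name,cv2.cvtColor(im['pixels'],cv2.COLOR_RGB2BGR))
def ray(im,px):
    K=np.array(im['camera_matrix']);T=np.array(im['pose'])
    d=T[:3,:3]@np.linalg.solve(K,[px[0],px[1],1.]);return T[:3,3],d/np.linalg.norm(d)
def atz(im,px,z):
    o,d=ray(im,px);return o+d*(z-o[2])/d[2]
def tri(rays):
    A=np.zeros((3,3));b=np.zeros(3)
    for o,d in rays:
        P=np.eye(3)-np.outer(d,d);A+=P;b+=P@o
    x=np.linalg.solve(A,b);return x,[np.linalg.norm((np.eye(3)-np.outer(d,d))@(x-o)) for o,d in rays]
E
python3 - <<'E'
from h import *
ims={n:robot.get_image(n) for n in('top','side')}
for n,im in ims.items():
    save(im,n+'0.png');print(n,np.round(im['pose'],3).tolist(),np.round(im['camera_matrix'],1).tolist())
for q in "gauge anvil dial_centre zero_mark tray prism_white white_green_end white_plain_end prism_brown brown_green_end brown_plain_end prism_black black_green_end black_plain_end dish weight tamper spatula jar".split():
    r={}
    for n,im in ims.items():
        l=robot.landmark_of(q,im)
        if l: r[n]=l[0]; 
    s=q
    for n in r: s+=f" {n} {np.round(r[n]['at'],1)} c{r[n]['confidence']:.2f}"
    if len(r)==2:
        x,e=tri([ray(ims[n],r[n]['at']) for n in r]);s+=f" -> {np.round(x,4)} err{np.round(max(e),4)}"
    print(s)
s=robot.get_state();print(s['time'],robot.finger_overhang,s['tool_rot'])
E
```

```text
pics
top [[-0.048, -0.976, 0.21, 0.28], [-0.999, 0.046, -0.011, 0.094], [0.001, -0.211, -0.978, 1.377], [0.0, 0.0, 0.0, 1.0]] [[519.8, 0.0, 315.8], [0.0, 519.8, 204.5], [0.0, 0.0, 1.0]]
side [[-0.951, -0.204, 0.234, 0.332], [-0.31, 0.656, -0.689, 0.746], [-0.013, -0.727, -0.686, 0.749], [0.0, 0.0, 0.0, 1.0]] [[418.9, 0.0, 316.4], [0.0, 418.9, 198.0], [0.0, 0.0, 1.0]]
gauge top [269.3 204.9] c0.81 side [287.2 263.5] c0.70 -> [ 0.5862  0.2058 -0.0157] err0.0018
anvil top [262.9 205.6] c0.85 side [285.6 252.2] c0.97 -> [0.5768 0.2188 0.0417] err0.006
dial_centre top [256.6 227.2] c0.95 side [316.7 260.5] c0.66 -> [0.5091 0.2335 0.0599] err0.0018
zero_mark top [263.  225.1] c0.86 side [316.7 253.9] c0.88 -> [0.5141 0.217  0.06  ] err0.0015
tray top [449.2 209.4] c0.67 side [356.  147.1] c0.62 -> [ 0.5507 -0.2892 -0.029 ] err0.0004
prism_white top [380.7 207.8] c0.75 side [259.1 351.8] c0.63 -> [ 0.9747 -0.2978 -1.646 ] err0.0861
white_green_end top [386.1 196.2] c0.92 side [330.8 166.6] c0.80 -> [ 0.5815 -0.1099  0.026 ] err0.0027
white_plain_end top [367.5 222.9] c0.80 side [349.4 181.5
[... 459 characters left out ...]
[0.4425 0.0181 0.0296] err0.0006
black_plain_end top [344.2 152.4] c0.73 side [385.3 185.3] c0.81 -> [0.5285 0.0311 0.1809] err0.1291
dish top [376.7 254.8] c0.69 side [378.9 237.7] c0.77 -> [ 0.4386 -0.1011 -0.2025] err0.0158
weight top [229.7 242.8] c0.60 side [317.4 315.6] c0.76 -> [ 0.4824  0.3143 -0.0115] err0.002
tamper top [354.9 163.4] c0.71
spatula top [215.5 160.7] c0.63 side [207.6 295.4] c0.90 -> [0.7106 0.3478 0.0047] err0.0006
jar top [396.3 143.8] c0.60 side [288.8 156.4] c0.76 -> [ 0.7296 -0.155  -0.0034] err0.0091
2.0 0.011 [[-9.75054494e-01  2.21965608e-01 -4.06348970e-05]
 [ 2.21965612e-01  9.75054488e-01 -1.14890422e-04]
 [ 1.41195164e-05 -1.21043972e-04 -9.99999993e-01]]
```

View pics/top0.png

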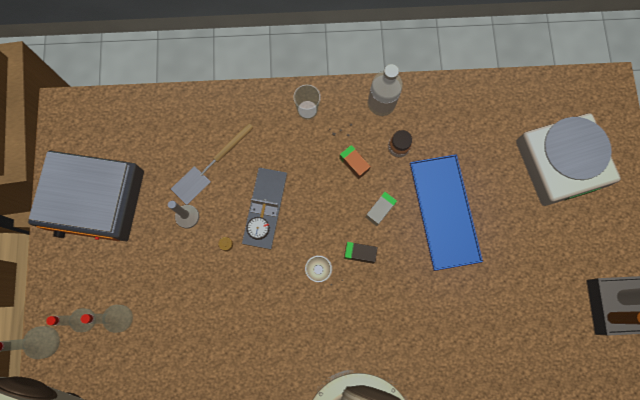

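View pics/side0.png

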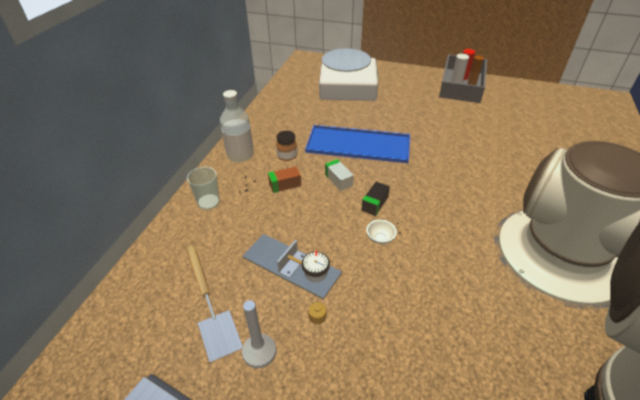

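The pictures show all three prisms: white (381,207), brown (355,161) and black (361,252). The gauge is around (262,210) with the dial on its robot side, and the tray is at (447,212). I'll fit the models to the silhouettes.

```bash
cat >> h.py <<'E'
from scipy.optimize import minimize
def rz(a): c,s=np.cos(a),np.sin(a); return np.array([[c,-s,0],[s,c,0],[0,0,1.]])
def box(x0,x1,y0,y1,z0,z1): return np.array([[x,y,z] for x in(x0,x1) for y in(y0,y1) for z in(z0,z1)],float)
def cyl(x,y,r,z0,z1):
    t=np.linspace(0,2*np.pi,32); return np.array([[x+r*np.cos(a),y+r*np.sin(a),z] for a in t for z in(z0,z1)])
PR=[box(-.04,.04,-.02,.02,-.02,.02)]
TR=[box(-.15,.15,-.065,.065,0,.014)]
GA=[box(-.097,.118,-.04,.04,0,.008),box(0,.005,-.035,.035,0,.047),cyl(.075,0,.029,.041,.055),cyl(.075,0,.025,.008,.041)]
S=4
def proj(im,P):
    T=np.array(im['pose']);c=(P-T[:3,3])@T[:3,:3];p=c@np.array(im['camera_matrix']).T;return p[:,:2]/p[:,2:]
def render(im,parts,p,off):
    m=np.zeros((150*S,150*S),np.uint8)
    for P in parts:
        w=P@rz(p[3]).T+p[:3]; q=(proj(im,w)-off+.5)*S
        cv2.fillConvexPoly(m,cv2.convexHull(np.round(q*16).astype(np.int32)),255,shift=4)
    return cv2.resize(m,(150,150),interpolation=cv2.INTER_AREA)/255.
def fit(obs,parts,p0,free=(0,1,2,3)):
    free=list(free); p0=np.array(p0,float); D=[]
    for im,m in obs:
        ys,xs=np.nonzero(m);off=np.array([int(xs.mean())-75,int(ys.mean())-75])
        M=np.zeros((150,150));k=(xs-off[0]>=0)&(xs-off[0]<150)&(ys-off[1]>=0)&(ys-off[1]<150);M[ys[k]-off[1],xs[k]-off[0]]=1
        D.append((im,cv2.GaussianBlur(M,(0,0),.8),off))
    def cost(v):
        p=p0.copy();p[free]=v
        return sum(np.abs(cv2.GaussianBlur(render(im,parts,p,off),(0,0),.8)-M).sum()/M.sum() for im,M,off in D)
    v=p0[free]; st=np.array([.01,.01,.008,.2])[free]
    for k in range(2):
        sim=np.vstack([v]+[v+st[i]*np.eye(len(v))[i] for i in range(len(v))])
        r=minimize(cost,v,method='Nelder-Mead',options=dict(initial_simplex=sim,xatol=1e-4,fatol=1e-4));v=r.x;st=-st/2
    p=p0.copy();p[free]=v;return p,r.fun/len(D)
def masks(q,ims):
    o=[]
    for im in ims:
        r=robot.regions_of(q,im)
        if r and r[0]['confidence']>.3:o.append((im,r[0]['pixels'].astype(bool)))
        else: print('no',q)
    return o
E
python3 - <<'E'
from h import *
ims=[robot.get_image(n) for n in('top','side')]
def f(q,parts,p0s,**k):
    o=masks(q,ims)
    if q=='gauge':
        b=masks('bezel',ims)
        if len(b)==2==len(o): o=[(i,m|n) for (i,m),(_,n) in zip(o,b)]
    best=min((fit(o,parts,p,**k) for p in p0s),key=lambda r:r[1])
    print(q,[int(m.sum()) for _,m in o],np.round(best[0],4),round(best[1],3));return best[0]
f('prism_white',PR,[[.547,-.08,.02,a] for a in(-.68,)])
f('prism_brown',PR,[[.687,-.031,.02,.67]])
f('prism_black',PR,[[.44,-.022,.02,1.5]])
f('tray',TR,[[.55,-.285,0,a] for a in (.15,-.15)])
f('tray',TR,[[.55,-.285,0,a] for a in (.15,-.15)],free=(0,1,3))
g=f('gauge',GA,[[.585,.216,0,2.94]])
f('gauge',GA,[[.585,.216,0,2.94]],free=(0,1,3))
for n,im in zip(('t','s'),ims):
    a=im['pixels'].astype(int);m=(a[...,0]>a[...,1]+50)&(a[...,0]>a[...,2]+50)
    c=g[:3]+rz(g[3])@[.075,0,.055]; u=proj(im,c[None])[0]
    ys,xs=np.nonzero(m);k=np.hypot(xs-u[0],ys-u[1])<20
    w=np.array([atz(im,(x,y),c[2]) for x,y in zip(xs[k],ys[k])])
    print(n,u,k.sum()); print(np.round((w-c)@rz(g[3]),3)[:12].tolist())
    x,y=int(u[0]),int(u[1]); cr=im['pixels'][y-50:y+30,x-50:x+50]
    cv2.imwrite(f'pics/g{n}.png',cv2.resize(cr,None,fx=6,fy=6,interpolation=cv2.INTER_CUBIC)[...,::-1])
E
```

```text
prism_white [492, 614] [ 0.5512 -0.0895  0.0251 -0.7032] 0.072
prism_brown [518, 609] [ 0.7045 -0.0738 -0.0187  0.6313] 0.522
prism_black [504, 620] [ 0.4377 -0.03    0.0212  1.3743] 0.088
tray [5412, 2960] [ 5.402e-01 -2.664e-01  1.000e-04  1.251e-01] 0.027
tray [5412, 2960] [ 0.5403 -0.2666  0.      0.1264] 0.027
gauge [2340, 3050] [5.8420e-01 2.1530e-01 6.0000e-04 2.9046e+00] 0.046
gauge [2340, 3050] [0.5843 0.215  0.     2.9054] 0.047
t [257.09487631 227.33083527] 10
[[-0.012, 0.018, -0.0], [-0.013, 0.021, -0.0], [-0.013, 0.023, -0.0], [-0.014, 0.026, -0.0], [-0.009, 0.016, -0.0], [-0.01, 0.019, -0.0], [-0.01, 0.021, -0.0], [-0.011, 0.024, -0.0], [-0.007, 0.017, -0.0], [-0.007, 0.019, -0.0]]
s [314.96698311 261.07767791] 17
[[-0.016, 0.025, -0.0], [-0.014, 0.026, -0.0], [-0.012, 0.027, -0.0], [-0.014, 0.023, -0.0], [-0.012, 0.024, -0.0], [-0.01, 0.025, -0.0], [-0.013, 0.021, -0.0], [-0.011, 0.022, -0.0], [-0.009, 0.023, -0.0], [-0.011, 0.018, -0.0], [-0.009, 0.019, -0.0], [-0.008, 0.02, -0.0]]
```

```bash
python3 -c "
import cv2,numpy as np
a=cv2.imread('pics/gt.png');b=cv2.imread('pics/gs.png')
cv2.imwrite('pics/gg.png',cv2.resize(np.hstack([a,b]),(800,320)))"
```

```text
(no output)
```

View pics/gg.png

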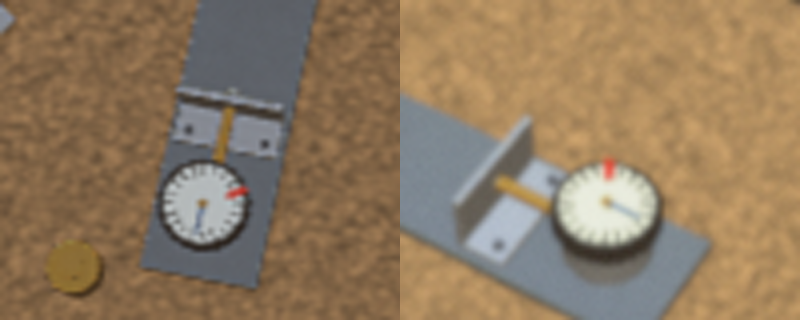

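The gauge fits at (0.584, 0.215) with yaw 166.4°. The crops show the red mark at about +118° from the blue needle, so the bezel has to turn clockwise by about 2.05 rad. I'll do that now.

```bash
cat >> h.py <<'E'
G=np.array([.5843,.2151,0]);GY=2.905
TRAY=np.array([.5403,-.2666,0]);TY=.126
def gw(p): return G+rz(GY)@np.array(p,float)
def tw(p): return TRAY+rz(TY)@np.array(p,float)
def down(a): # tool y (closing line) along angle a
    y=np.array([np.cos(a),np.sin(a),0]);z=np.array([0,0,-1.]);return np.column_stack([np.cross(y,z),y,z])
def ik(p,a):
    try: q=robot.solve_ik(p,down(a))
    except robot.Unreachable: q=None
    return None if q is None else np.array(q,float)
E
python3 - <<'E'
from h import *
c=gw([.075,0,0]);d=-2.05
for a0 in np.radians([85,75,95,65]):
  for k in(0,np.pi):
    q0,q1=ik([*c[:2],.04],a0+k),ik([*c[:2],.04],a0+k+d)
    print(np.degrees(a0+k),None if q0 is None else np.round(q0,1),None if q1 is None else np.round(q1,1))
for n,(x,y,t) in dict(gauge=(*gw([-.06,0,0])[:2],GY),white=(.55,-.0855,-.70),brown=(.687,-.031,.66),black=(.438,-.03,1.4),trayx=(*tw([0,0,0])[:2],TY)).items():
  r=[ik([x,y,.03],t+np.pi/2+k) for k in(0,np.pi)]
  print(n,[None if q is None else np.round(q,0) for q in r])
E
```

```text
85.0 [ 16.6  15.8  98.4  -0.   65.8 -68.4] [16.6 15.8 98.4 -0.  65.8 49.1]
265.0 [ 16.6  15.8  98.4  -0.   65.8 111.6] [  16.6   15.8   98.4   -0.    65.8 -130.9]
75.0 [ 16.6  15.8  98.4  -0.   65.8 -58.4] [16.6 15.8 98.4 -0.  65.8 59.1]
255.00000000000003 [ 16.6  15.8  98.4  -0.   65.8 121.6] [  16.6   15.8   98.4   -0.    65.8 -120.9]
95.0 [ 16.6  15.8  98.4  -0.   65.8 -78.4] [16.6 15.8 98.4 -0.  65.8 39.1]
275.0 [ 16.6  15.8  98.4  -0.   65.8 101.6] [  16.6   15.8   98.4   -0.    65.8 -140.9]
65.0 [ 16.6  15.8  98.4  -0.   65.8 -48.4] [16.6 15.8 98.4 -0.  65.8 69.1]
245.00000000000003 [ 16.6  15.8  98.4  -0.   65.8 131.6] [  16.6   15.8   98.4   -0.    65.8 -110.9]
gauge [array([ 11.,  28.,  82.,  -0.,  70., 114.]), array([ 11.,  28.,  82.,  -0.,  70., -66.])]
white [array([-17.,  16., 100.,  -0.,  65., -67.]), array([-17.,  16., 100.,  -0.,  65., 113.])]
brown [array([  -9.,   30.,   80.,   -0.,   70., -137.]), array([-9., 30., 80., -0., 70., 43.])]
black [None, array([-14.,   3., 115.,  -0.,  62.,  -4.])]
trayx [array([ -34.,   21.,   93.,   -0.,   66., -131.]), array([-34.,  21.,  93.,  -0.,  66.,  49.])]
```

Run:
```python
from h import *
c=gw([.075,0,0]);d=-2.05;a=np.radians(85)
robot.move_ptp([*c[:2],.25],down(a))
robot.movel([*c[:2],.040],feed=.1,contact_N=8)
print(robot.get_state()['eef_pos'])
robot.grip(.045);s=robot.get_state();print(s['gripper_width'],s['grasp_force'],s['wrist_force'])
q=np.array(s['joint_pos'],float)
for k in range(8):
    q[5]+=np.degrees(2.05)/8;robot.move_j(q)
s=robot.get_state();print(s['gripper_width'],s['joint_pos'],s['torque'],s['time'])
robot.grip(.075);robot.movel([*c[:2],.20],feed=.15)
robot.move_ptp([.45,-.10,.3],down(a+d))
for n in('top','side'):
    im=robot.get_image(n)
    p=im['pixels'].astype(int);m=(p[...,0]>p[...,1]+50)&(p[...,0]>p[...,2]+50)
    cc=gw([.075,0,.055]);u=proj(im,cc[None])[0];ys,xs=np.nonzero(m);k=np.hypot(xs-u[0],ys-u[1])<20
    w=np.array([atz(im,(x,y),.055) for x,y in zip(xs[k],ys[k])])
    if len(w): w=(w-cc)@rz(GY);v=w.mean(0);print(n,len(w),v,np.arctan2(v[1],v[0]))
    save(im,n+'1.png')
    x,y=int(u[0]),int(u[1]);cv2.imwrite(f'pics/h{n}.png',cv2.resize(im['pixels'][y-30:y+30,x-30:x+30],None,fx=6,fy=6,interpolation=cv2.INTER_CUBIC)[...,::-1])
cv2.imwrite('pics/hh.png',np.hstack([cv2.imread('pics/htop.png'),cv2.imread('pics/hside.png')]))
```

```text
[0.51156733 0.23273375 0.0403774 ]
0.05591559751836503 61.848692893981934 [-3.42335606 -3.50922593  8.92073384]
0.056389800905139044 [ 1.65953219e+01  1.56849403e+01  9.84128201e+01 -4.53580339e-02
  6.60385121e+01  4.88559529e+01] [-1.06973563  1.8819382  -0.03944224] 10.4167
top 8 [ 2.37704490e-02  9.90247457e-04 -6.24500451e-17] 0.041634687295345536
side 15 [2.51606515e-02 1.59836795e-04 5.59737442e-17] 0.006352563823477601
```

View pics/hh.png

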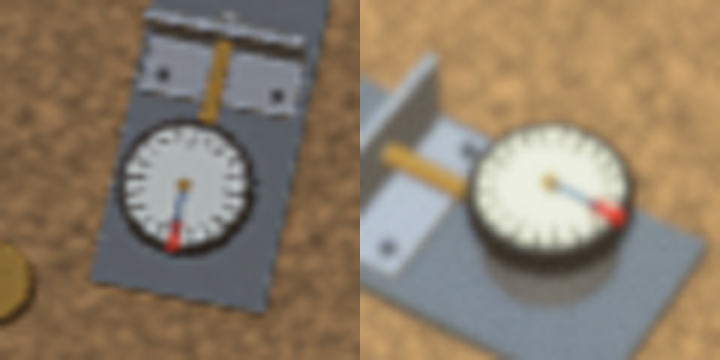

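The red mark now sits under the needle, off by about 0.02 rad. Next is the white prism.

```bash
cat >> h.py <<'E'
HOME=([.2,.50,.25],np.radians(80))
def locate(col):
    ims=[robot.get_image(n) for n in('top','side')]
    rs=[[r for r in robot.regions_of('prism_'+col,im) if 250<r['pixels'].sum()<1000] for im in ims]
    best=None
    for a in rs[0][:2]:
        p0=atz(ims[0],a['at'],.03);p0[2]=.022
        sm=[b for b in rs[1] if np.hypot(*(proj(ims[1],p0[None])[0]-b['at']))<25][:1]
        o=[(ims[0],a['pixels'].astype(bool))]+[(ims[1],b['pixels'].astype(bool)) for b in sm]
        for y in np.arange(4)*np.pi/4:
            p,e=fit(o,PR,[*p0,y],free=(0,1,2,3) if sm else (0,1,3)); e-=.2*a['confidence']*0
            if best is None or e<best[1]-1e-3: best=(p,e,len(o),a)
    p,e,n,a=best
    im=ims[0]['pixels'].astype(int);g=(im[...,1]>im[...,0]+40)&(im[...,1]>im[...,2]+40)
    ys,xs=np.nonzero(g);u=proj(ims[0],p[None,:3])[0];k=np.hypot(xs-u[0],ys-u[1])<22
    gp=atz(ims[0],(xs[k].mean(),ys[k].mean()),.04)-p[:3];ax=rz(p[3])[:,0]
    if gp@ax<0:p[3]+=np.pi
    print(col,np.round(p,4),'cost',round(e,3),'views',n,'green',k.sum(),np.round(gp@ax,3));return p
DZ=-.002
def st(tag=''):
    s=robot.get_state();f=np.array(s['wrist_force']);print(tag,'t',round(s['time'],1),'w',round(s['gripper_width'],4),'F',np.round(f,1),'g',np.round((np.array(s['eef_pos'])-G)@rz(GY),4));return s
def held(tag):
    w=st(tag)['gripper_width']
    if w<.036: raise SystemExit('lost prism '+tag)
def go(p,yaw,k): robot.move_ptp(p,down(yaw+np.pi/2+k*np.pi))
def pick(p,ks=(0,1)):
    k=next(k for k in ks if ik([p[0],p[1],.03],p[3]+np.pi/2+k*np.pi) is not None)
    go([p[0],p[1],.14],p[3],k);robot.grip(.075)
    hit=robot.movel([p[0],p[1],.02+DZ],feed=.12,contact_N=10)
    if hit: st('HIT on descent')
    robot.grip(.03);held('gripped');robot.movel([p[0],p[1],.11],feed=.15);return k
def measure(k,flip):
    x=-.062;yaw=GY+(np.pi if flip else 0)
    go(gw([x,0,.11]),yaw,k)
    held('over bed');robot.movel(gw([x,0,.028+DZ-.003]),feed=.06,contact_N=6);st('down')
    robot.grip(.06);robot.movel(gw([x,0,.028+DZ]),feed=.05);robot.grip(.03);held('regrip')
    hit=robot.movel(gw([-.036,0,.028+DZ]),feed=.015,contact_N=12);s=st('PUSH hit %s'%hit)
    robot.pause(1.0);st('held')
def retreat():
    robot.movel(gw([-.062,0,.028+DZ]),feed=.06);robot.movel(gw([-.062,0,.11]),feed=.15)
def totray(k,slot):
    a=TY+(np.pi)
    for kk in(0,1):
        if ik([*tw([slot,0,0])[:2],.03],TY+np.pi/2+kk*np.pi) is not None and kk==0: break
    go(tw([slot,0,.11]),TY,kk);held('over tray')
    robot.movel(tw([slot,0,.024+DZ-.003]),feed=.06,contact_N=6);st('tray')
    robot.grip(.065);robot.movel(tw([slot,0,.14]),feed=.15)
def home(): robot.move_ptp(HOME[0],down(HOME[1]))
E
python3 - <<'E'
from h import *
home();p=locate('white')
for c in('brown','black'):locate(c)
k=pick(p);measure(k,False)
ims=[robot.get_image('side'),robot.get_image('top')]
for i,im in enumerate(ims):
    u=proj(im,gw([-.02,0,.03])[None])[0].astype(int);cv2.imwrite(f'pics/w{i}.png',cv2.resize(im['pixels'][u[1]-45:u[1]+45,u[0]-50:u[0]+50],None,fx=4,fy=4)[...,::-1])
cv2.imwrite('pics/w.png',np.hstack([cv2.imread(f'pics/w{i}.png') for i in(0,1)]));print('k',k)
E
```

```text
white [ 0.5522 -0.0917  0.0215 -0.7192] cost 0.048 views 2 green 94 0.032
brown [ 0.685  -0.03    0.0224  0.6668] cost 0.052 views 2 green 88 0.031
black [ 0.4371 -0.0307  0.0198  1.3438] cost 0.072 views 2 green 107 0.031
gripped t 20.6 w 0.039 F [-0.7 -0.   6.9] g [-0.0411  0.3058  0.0187]
over bed t 24.1 w 0.0398 F [-0.2 -0.6 -1.9] g [-0.0621  0.0002  0.11  ]
down t 25.4 w 0.0395 F [-3.1 -0.7  7. ] g [-0.0618  0.0001  0.0266]
regrip t 26.3 w 0.0395 F [ 0.3 -0.1  2.5] g [-0.0621 -0.      0.0262]
PUSH hit True t 27.7 w 0.0395 F [ 3.5 -0.8  3.1] g [-0.0395 -0.      0.0262]
held t 28.7 w 0.0392 F [ 3.5  0.1 -0.7] g [-0.0399 -0.      0.0262]
k 0
```

View pics/w.png

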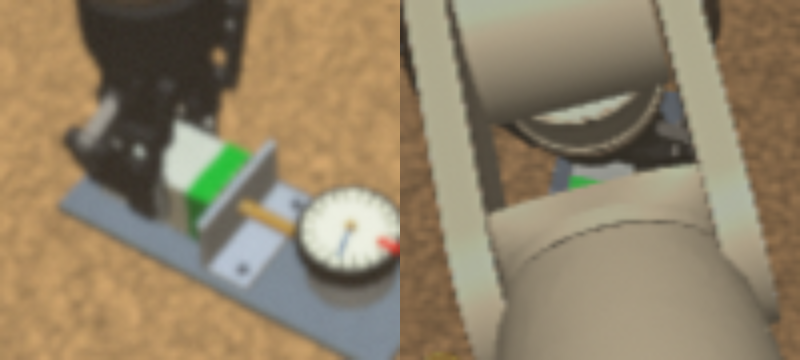

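The side view shows the green end at the bracket and the needle swung round. The held force is only 3.5 N, which could leave a gap of about 1 mm, so I'll press a little more firmly before flipping.

```bash
sed -i "s/    robot.pause(1.0);st('held')/    firm()/" h.py
cat >> h.py <<'E'
def firm():
    for i in range(4):
        robot.pause(.1);s=robot.get_state();p=np.array(s['eef_pos'])
        f=-(rz(GY).T@np.array(s['wrist_force']))[0]
        if f>7: break
        h=robot.movel(p+rz(GY)@[.0012,0,0],feed=.01,contact_N=20);st('firm %s'%h)
    robot.pause(1.1);st('held')
E
python3 - <<'E'
from h import *
firm();retreat();held('retreated')
measure(0,True)
E
```

```text
firm False t 29.1 w 0.0394 F [ 9.7 -0.  -3.6] g [-0.0394 -0.      0.0264]
held t 30.3 w 0.0393 F [ 8.6 -0.4 -3.9] g [-0.0393  0.      0.0263]
retreated t 31.6 w 0.0392 F [-0.3  0.2 -2.5] g [-0.0615  0.0002  0.1088]
over bed t 34.3 w 0.039 F [ 0.8 -0.3 -2.3] g [-0.062 -0.     0.11 ]
down t 35.6 w 0.0391 F [-1.6 -0.8  9.5] g [-0.0619  0.      0.0262]
regrip t 36.5 w 0.0388 F [-0.3 -0.6  2.7] g [-0.0621 -0.      0.0262]
PUSH hit True t 37.9 w 0.0392 F [ 3.6 -1.   3. ] g [-0.0398 -0.      0.0262]
firm False t 38.3 w 0.0392 F [13.4 -1.9 -2.1] g [-0.0396 -0.      0.0263]
held t 39.5 w 0.039 F [12.4 -1.4 -0.5] g [-0.0396 -0.      0.0263]
```

Both ends were pressed with clear bracket contact, beyond the plunger's 4 N. I'll lay white in the tray, check it, and go on to brown.

Run:
```python
from h import *
retreat();held('r');totray(0,-.09);home()
im=robot.get_image('top');save(im,'tray1.png')
p=locate('white');print((p[:3]-TRAY)@rz(TY))
p=locate('brown');k=pick(p);print('k',k);measure(k,False);retreat();held('r');measure(k,True)
```

```text
r t 40.7 w 0.0394 F [ 0.4 -0.4 -2.3] g [-0.0614  0.0002  0.1087]
over tray t 42.6 w 0.0394 F [ 0.9 -0.9 -2.9] g [0.0137 0.51   0.11  ]
tray t 44.0 w 0.0393 F [-2.1  2.5 10.6] g [0.0141 0.5105 0.0221]
white [ 0.4517 -0.2777  0.024   0.1216] cost 0.055 views 2 green 95 0.032
[-8.93139672e-02  8.30886423e-05  2.40130798e-02]Traceback (most recent call last):
  File "<stdin>", line 5, in <module>
  File "h.py", line 74, in locate
    p,e,n,a=best
    ^^^^^^^
TypeError: cannot unpack non-iterable NoneType object
```

White is flat in the tray at slot −0.089. Nothing was found for brown in the top view, so I'll look.

Run:
```python
from h import *
im=robot.get_image('top');save(im,'b1.png')
for q in('prism_brown',):
    for r in robot.regions_of(q,im): print(q,r['at'],r['pixels'].sum(),r['confidence'])
try: locate('brown')
except Exception as e: print(e)
```

```text
prism_brown [449.4, 240.1] 641 0.73
prism_brown [353.0, 163.2] 540 0.63
prism_brown [399.1, 138.8] 502 0.16
brown [ 0.6849 -0.0315  0.0206  0.6506] cost 0.066 views 2 green 88 0.032
```

View pics/b1.png

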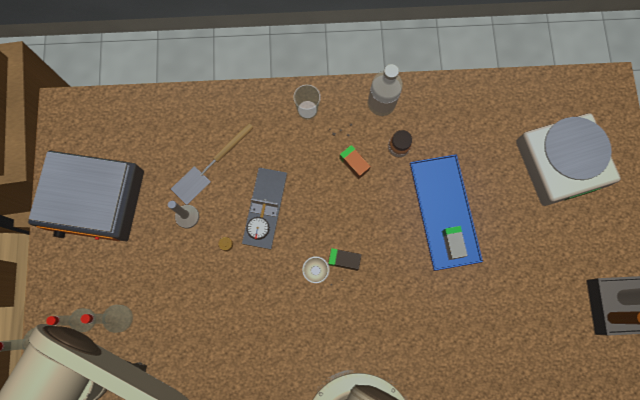

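Brown is at (354,162), so that was just a miss by the network. Black has been knocked next to the dish, to (346,259), and I'll measure it again later. White is flat in the tray at (455,243).

Run:
```python
from h import *
p=[.685,-.031,.0206,.655];k=pick(p);print('k',k);measure(k,False);retreat();held('r');measure(k,True)
retreat();held('r');totray(k,0.0);home()
for c in('brown','black'):
  for i in range(3):
    try: p=locate(c);break
    except TypeError: print('miss')
  print((p[:3]-TRAY)@rz(TY))
save(robot.get_image('top'),'b2.png')
im=cv2.imread('pics/b2.png');cv2.imwrite('pics/b2c.png',cv2.resize(im[140:290,290:490],None,fx=4,fy=4))
```

```text
gripped t 53.3 w 0.0388 F [-0.5  0.2  6.2] g [-0.1559  0.2156  0.0187]
k 0
over bed t 57.9 w 0.0391 F [-0.8  0.5 -3.1] g [-6.21e-02  1.00e-04  1.10e-01]
down t 59.2 w 0.0393 F [-2.1 -0.5  7.5] g [-0.0619  0.0001  0.0267]
regrip t 60.0 w 0.0393 F [-0.6 -1.1  2.8] g [-0.0621  0.      0.0262]
PUSH hit True t 61.5 w 0.0393 F [ 2.7 -0.7  1.9] g [-0.0388 -0.      0.0262]
firm False t 61.9 w 0.0389 F [12.5 -1.1 -1.4] g [-0.0387 -0.      0.0263]
held t 63.1 w 0.0395 F [11.7 -2.3 -1.1] g [-0.0387  0.      0.0263]
r t 64.4 w 0.0392 F [-0.   0.6 -4. ] g [-0.0614  0.0002  0.1087]
over bed t 67.1 w 0.039 F [-0.   0.1 -4.1] g [-0.062   0.      0.1099]
down t 68.4 w 0.0394 F [-1.8  0.1  7.7] g [-0.0618  0.0001  0.0261]
regrip t 69.3 w 0.0394 F [-0.6 -0.4  2.4] g [-0.0621 -0.      0.0262]
PUSH hit True t 70.6 w 0.0392 F [2.9 0.  3.2] g [-0.0406 -0.      0.0262]
firm False t 71.0 w 0.039 F [12.3 -2.3 -1.6] g [-0.0404 -0.      0.0263]
held t 72.2 w 0.0391 F [13.3 -1.9 -1.8] g [-0.0404  0.      0.0263]
r t 73.5 w 0.039 F [ 0.3  0.3 -4.2] g [-0.0614  0.0002  0.1087]
over tray t 75.2 w 0.0393 F [ 0.4  0.4 -2.5] g [-0.0703  0.4778  0.1099]
tray t 76.5 w 0.0392 F [-3.1  0.9  9.3] g [-0.07    0.4785  0.0221]
brown [ 0.539  -0.2658  0.025   3.288 ] cost 0.052 views 2 green 147 -0.002
[-0.00121896  0.00097368  0.02504572]
black [0.4226 0.014  0.0221 1.3423] cost 0.17 views 2 green 105 0.029
[-0.08150474  0.29319726  0.02205221]
```

View pics/b2c.png

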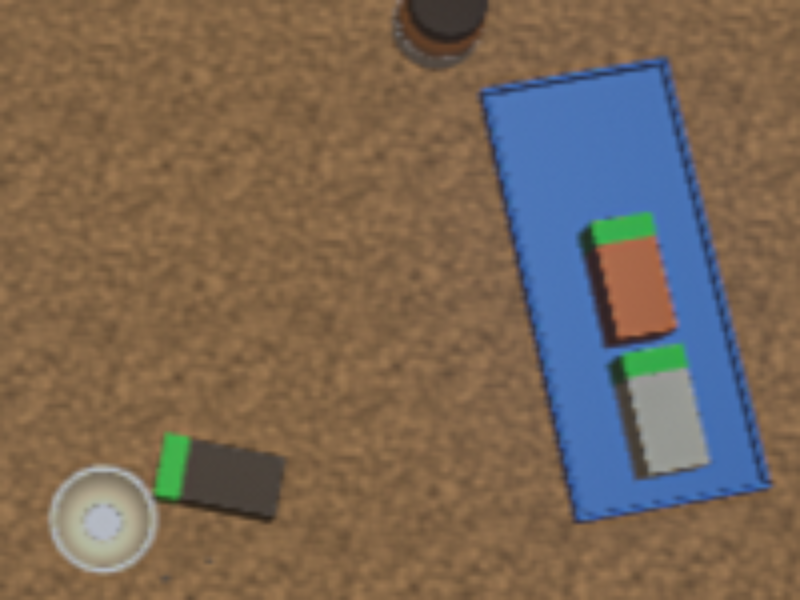

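White and brown lie flat in the tray. Black's green end touches the dish, which hides part of it from the side, so I'll refit it from the top view and continue.

Run:
```python
from h import *
im=robot.get_image('top')
r=[r for r in robot.regions_of('prism_black',im) if np.hypot(*(np.array(r['at'])-[345,259]))<8]
print(len(r),r[0]['pixels'].sum())
p,e=fit([(im,r[0]['pixels'].astype(bool))],PR,[.424,.012,.02,1.35],free=(0,1,3));print(np.round(p,4),e)
assert e<.09 and ((p-[.4226,.014,.02,1.342])[:2]**2).sum()<1e-4
k=pick(p);print('k',k);measure(k,False);retreat();held('r');measure(k,True)
retreat();held('r');totray(k,.09);home()
for n in('top','side'):
    im=robot.get_image(n);save(im,n+'9.png')
    c=gw([.075,0,.055]);u=proj(im,c[None])[0];q=im['pixels'].astype(int);ys,xs=np.nonzero((q[...,0]>q[...,1]+50)&(q[...,0]>q[...,2]+50))
    j=np.hypot(xs-u[0],ys-u[1])<20;w=np.mean([atz(im,(x,y),.055) for x,y in zip(xs[j],ys[j])],0);w=(w-c)@rz(GY);print('bezel',np.arctan2(w[1],w[0]))
for c in('white','brown','black'):
  for i in range(3):
    try: p=locate(c);print((p[:3]-TRAY)@rz(TY));break
    except TypeError: print('miss')
```

```text
1 555
[0.4224 0.0128 0.02   1.3148] 0.040737051857781516
gripped t 85.2 w 0.039 F [-1.2  0.2  6.9] g [0.1096 0.2346 0.0186]
k 1
over bed t 87.2 w 0.0397 F [-0.2  0.1 -1.8] g [-0.0617  0.0007  0.1095]
down t 88.4 w 0.0398 F [-2.4 -1.2  7. ] g [-0.0618  0.0001  0.0266]
regrip t 89.3 w 0.0393 F [-0.5 -0.5  2.1] g [-0.0621 -0.      0.0262]
PUSH hit True t 90.8 w 0.039 F [ 2.2 -0.7  3.6] g [-0.0389 -0.      0.0262]
firm False t 91.2 w 0.0391 F [12.5 -2.4  0. ] g [-0.0387 -0.      0.0263]
held t 92.4 w 0.039 F [11.8 -0.9 -0.7] g [-0.0387 -0.      0.0263]
r t 93.6 w 0.0395 F [ 0.1 -0.6 -3. ] g [-0.0614  0.0002  0.1087]
over bed t 96.4 w 0.039 F [ 0.4  0.1 -3.2] g [-0.062   0.      0.1099]
down t 97.7 w 0.0392 F [-2.  -1.5  9.1] g [-0.0618  0.      0.0262]
regrip t 98.6 w 0.0394 F [-1.7  0.7  3.9] g [-0.0621 -0.      0.0262]
PUSH hit True t 99.9 w 0.0391 F [4.2 0.1 3.7] g [-0.0407 -0.0001  0.0262]
firm False t 100.3 w 0.0395 F [12.8 -2.  -1. ] g [-0.0405  0.      0.0264]
held t 101.5 w 0.0394 F [12.5 -2.8 -0.1] g [-0.0405  0.      0.0263]
r t 102.7 w 0.0393 F [ 0.8  0.1 -3.1] g [-0.0614  0.0002  0.1087]
over tray t 106.4 w 0.0393 F [ 0.   0.3 -2.6] g [-0.1543  0.4465  0.11  ]
tray t 107.7 w 0.0392 F [-0.6  1.   8.4] g [-0.1542  0.4467  0.0222]
bezel 0.04163468729534715
bezel 0.006352563823479279
white [ 0.4516 -0.2773  0.0245  0.1287] cost 0.069 views 2 green 96 0.032
[-0.08937765  0.00053301  0.02445787]
brown [ 0.4524 -0.278   0.022   0.1151] cost 0.038 views 1 green 96 0.031
[-0.08858264 -0.00023011  0.022     ]
black [ 0.6311 -0.254   0.0242  3.2377] cost 0.079 views 2 green 149 -0.04
[0.09170303 0.00105099 0.02416445]
```

View pics/top9.png

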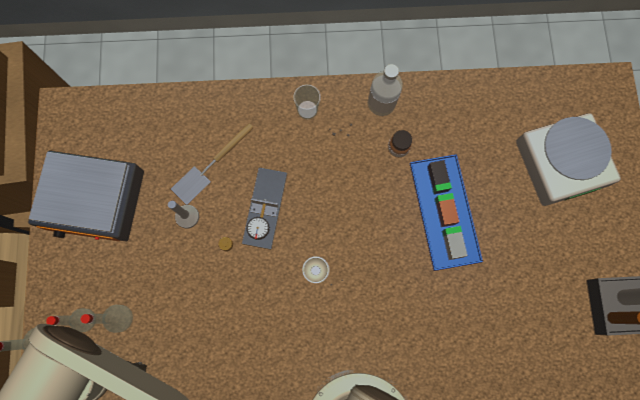

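All three prisms lie flat in the tray at (439,177), (449,211) and (455,243). The red mark is under the needle, and the bystanders stand where they were, with the dish at (316,270) at most a few mm off after black was knocked against it.

```bash
python3 -c "
from plant import robot
print(robot.sign_off())"
```

```text
the job is handed in; nothing more can be done
None
```

I zeroed the bezel, pressed the white, brown and black prisms flush on both ends in that order, laid all three flat in the tray, and handed the job in; sign-off returned no verdict.

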